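# Slide the panel out to its saw line

### The job

Get the scribed aluminium panel ready for sawing: with your fingertips, push it sideways until its long side lies flat along the fence of the saw board, and slide it out over the board's far edge until the scribed line is right above that edge. Only push it, never pick it up or tip it, leave the tools and parts around it where they are, and finish with your hand clear.

Things in the scene. Friction and masses are not known exactly. Their poses are not given: they have to be found in the camera images.
- panel: bare aluminium panel lying flat and loose on the saw board, 130 (x) x 90 (y) x 6 mm (z), about 0.19 kg, ordinary friction; origin at the centre of its underside. Its +x points away from the robot, to the board's far edge; its +y side goes against the fence. Its middle starts 27 to 65 mm short of the fence, up to 0.2 rad out of square, and must travel 85 to 140 mm outwards
- line (a point): middle of the dark scribed line across the panel's top face; the line runs along the panel's y, 40 mm behind its far (+x) end, that is 25 mm ahead of the panel's centre in its +x, 6 mm above its underside. With the line above the edge, the panel overhangs 40 mm
- saw_board: fixed pale wooden saw board (bench hook); origin at desk level. Its flat top, 30 mm above the desk, spans x -140..140, y -130..120 mm. +x points away from the robot (yaw within 0.25 rad). Along its left (+y) side runs a darker fence strip, 20 mm wide, 14 mm above the top, inner face at y = 100 mm: the panel is flush when its centre is at y = 55 mm
- board_edge (a point): point on the upper arris of the board's far (+x) edge, x = 140 mm, y = 55 mm in the board's frame, 30 mm above the desk; its axes are the board's. The scribed line must end above this edge
- fence_foot (a point): foot of the fence's inner face, middle of its length: x = 0, y = 100 mm, z = 30 mm in the board's frame; its axes are the board's
- capacitor: blue electrolytic capacitor can standing upright on the saw board near its far right corner, 22 mm diameter, 34 mm tall; origin at the centre of its underside. Bystander, leave alone
- pliers: bent-nose steel pliers with yellow grips lying on the desk just right of the saw board, about 190 mm long, 13 mm thick, along its x; origin near the pivot, at desk level. Bystander, leave alone
- chip_tube: translucent pink plastic chip tube lying on the desk just left of the saw board, 300 x 14 x 9 mm, along its x; origin at the centre of its underside. Bystander, leave alone
- magnifier: glass magnifier in a brass ring (75 mm) with a dark wooden handle, lying flat on the desk to the right, 180 mm long, 15 mm thick; origin where handle meets ring. Bystander, leave alone
- probe: black multimeter probe with a steel tip lying on the desk to the left, 130 mm long, 10 mm thick; origin near its middle. Bystander, leave alone
- control_knob: black control knob on the desk to the left, 32 mm diameter, 20 mm tall; origin at the centre of its underside. Bystander, leave alone

How it is judged (in metres and radians):
At the end, for the whole second after the job is handed in: The scribed line is within 4 mm of straight above the saw board's far edge (in or out), the panel's left side is within 4 mm of the fence and parallel to it within 0.035 rad (2 degrees), and the panel lies flat on the board at rest (x of line in the frame of saw_board between 0.136 and 0.144 m and y of panel in the frame of saw_board between 0.051 and 0.058 m and z of panel in the frame of saw_board between 0.027 and 0.033 m and angle between the x axis of panel and the x axis of saw_board, either way round below 0.035 rad and angle between panel's own z axis and vertical below 0.05 rad and linear speed of panel below 0.01 m/s); the robot touches nothing.
It fails at once if the panel is lifted, tipped or dropped off the board (z of panel in the frame of saw_board above 0.042 m or z of panel in the frame of saw_board below 0.022 m or angle between panel's own z axis and vertical above 0.15 rad).
It fails at once if a bystander (capacitor, pliers, chip tube, magnifier, probe or knob) is moved more than 12 mm or tipped over (distance of any of capacitor, pliers, chip_tube, magnifier, probe, control_knob from where it was at the start of the episode above 0.012 m or angle between capacitor's own z axis and vertical above 0.4 rad).
It also fails if it takes over 51 s, if anything falls off the work surface, if the arm or the gripper's body presses on something with over 40 N, if the wrist force passes 120 N, or if a joint passes its speed limit or range.

### The arm

A 6-joint arm with a two-finger parallel gripper is mounted at the origin on the work surface. World frame = base frame: x ahead of the robot, y to its left, z up, the work surface at z = 0. Lengths are in mm, angles in rad, forces in N, time in s.
With the tool pointing down it reaches from about 350 to 975 mm from the base axis. Payload 7.1 kg.
Tool frame: the origin (TCP) lies at the very end of the fingers, on their centre line; the grasp point (between the pads) lies 19 mm behind it (ctrl.pinch_z is the z of the grasp point in the tool frame, in mm); z points along the fingers, y is the direction in which the jaws open and shut (so a half turn about z gives the same grasp; the last joint's range is limited). The gripper opens to 88 mm and grips with 3 to 60 N. Pads are 20 mm wide; open, the fingers measure 115 mm over their backs; the gripper's body (75 mm by 178 mm) begins 61 mm behind the grasp point.
Start: joints at [1.135, 0.423, 1.63, -0, 1.089, -0.019], TCP at [252.99, 571.49, 222.675] pointing down, gripper open.
Joint ranges: [-3, 3], [-0.9, 2.11], [0.09, 2.58], [-1.31, 4.45], [0.11, 2.69], [-2.54, 2.54]. Speed limits (rad/s): [2.39, 2.39, 3.01, 3.14, 3.14, 3.14].

### API

Orientations are given as a rotation vector (axis times angle).
In Python, from workcell import get_obs, optics, ctrl gives the robot as it stands.
- The arm moves only by the shell command python3 -m jog 'ROWS'. ROWS is a JSON object of lists of equal length, an entry for each row: "delta_rot": the turn, a rotation vector about the tool's x, y, z in rad, a list of three; "translation": the shift along the tool's x, y, z in mm, a list of three; "hand": the opening, from -1 (shut) to 1 (fully open). In form: {"delta_rot": [[rx, ry, rz], ...], "translation": [[x, y, z], ...], "hand": [hand, ...]}. A call has 1 to 5 rows; each row is the pose to reach, as a shift and turn from the pose commanded when the call began, along the tool's axes at that moment; what a row does not reach only later rows make up. A row lasts 1/10 s, in which the tool goes at most 50 mm and 8.59 degrees, less where a joint would pass 70% of its speed; a pose out of reach is approached as far as the arm can. A call with a gripper value outside its range is refused whole. The fingers move at their own pace and stop on an object; the grip force is fixed at half the most. Time passes only in rows, so rows that repeat a pose let the fingers close. It gives the time, the measured TCP pose, the force and the opening at its end, in the units of the state.
- get_obs(): the state, without advancing time (a new reading comes with each control period).
- optics.get_image(name): name is "scene" or "side" or "wrist"; returns the picture (480x640x3 uint8, red, green, blue); there is no depth.
- optics.calibration(name): a dict with "intrinsics" (3x3 intrinsics, pixels), "cam_to_world" (4x4, takes a point from camera to world coordinates). Camera axes: x right, y up, looking along -z (the intrinsics and any distortion apply to the point x, -y, -z); pixel columns grow to the right and rows downward; lengths in mm; the calibration is good to about 2 mm. A picture is of the moment at which its call begins: read the wrist's pose just before it. calibration takes no time and is no camera call; for the wrist camera it gives the pose at the moment of the call.
- ctrl.close_job(): hands the job in, once; it reports no verdict.
The state is a dict: "t": time; "qpos": joint angles; "qvel": joint speeds; "joint_torque": joint torques, N m; "ee_pos": TCP position; "orientation": TCP orientation; "ft_force": force on the tool from outside, world axes, zero at the start; "moment": the same for the moment, N m; "width": finger opening in mm.
Only numpy, scipy, OpenCV 4.12 (cv2) and the standard library are available. Lean on these libraries where they do the work, as an engineer would, in place of code of your own. Each camera call takes 0.05 s, during which the arm holds its last target. There are 200 camera calls.

## Working session

There is one attempt and no reset: what is moved stays moved. The work goes in short steps, Python scripts to look and compute and a shell command to move; the robot and the scene stay as the last step left them, time stands still between calls to the robot, and variables do not carry over. Pictures are saved under pics/ and viewed, about 8 in all and at most 12, crops included, and the job is handed in when it is done.

```bash
mkdir -p pics; python3 - <<'E'
from workcell import get_obs, optics, ctrl
import cv2,numpy as np
np.set_printoptions(precision=4,suppress=True)
for n in ("scene","side"):
    im=optics.get_image(n); cv2.imwrite(f"pics/{n}0.png",im[:,:,::-1])
    c=optics.calibration(n); print(n,c)
print(get_obs())
E
```

```text
scene {'intrinsics': array([[588.023 ,   0.    , 312.1319],
       [  0.    , 588.023 , 238.9422],
       [  0.    ,   0.    ,   1.    ]]), 'cam_to_world': array([[  -0.0003,   -0.5761,    0.8174, 1642.7592],
       [   1.    ,   -0.0062,   -0.004 ,   -9.9731],
       [   0.0073,    0.8174,    0.576 ,  828.0432],
       [   0.    ,    0.    ,    0.    ,    1.    ]])}
side {'intrinsics': array([[542.3867,   0.    , 326.717 ],
       [  0.    , 542.3867, 240.4191],
       [  0.    ,   0.    ,   1.    ]]), 'cam_to_world': array([[   0.7432,    0.3852,   -0.547 , -214.746 ],
       [  -0.669 ,    0.4174,   -0.615 , -861.4096],
       [  -0.0086,    0.823 ,    0.568 ,  855.4888],
       [   0.    ,    0.    ,    0.    ,    1.    ]])}
{'t': 0.1, 'qpos': array([ 1.135 ,  0.4238,  1.6306, -0.    ,  1.0886, -0.019 ]), 'qvel': array([-0.0001, -0.0023, -0.0035,  0.0001, -0.0002,  0.0008]), 'joint_torque': array([ -0.0005, -54.5608, -27.4321,   0.0646,   0.0189,  -0.    ]), 'ee_pos': array([252.7828, 571.0283, 221.9729]), 'orientation': array([-0.6498, -3.0733,  0.0022]), 'ft_force': array([-0.2189,  0.2781, -0.4729]), 'moment': array([-0.0121,  0.0211, -0.0285]), 'width': 88.11526693240921}
```

View pics/scene0.png

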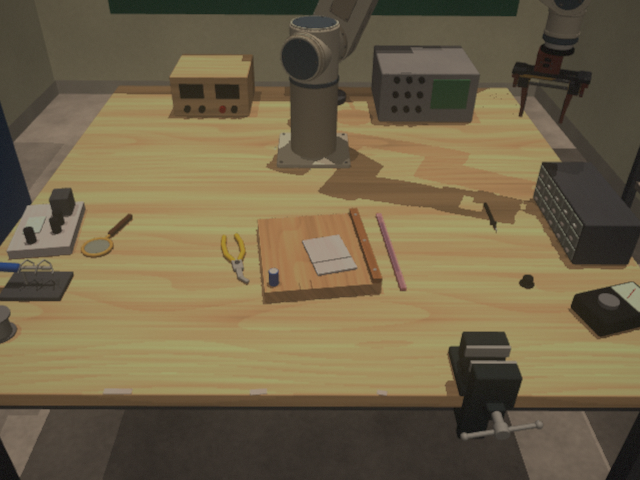

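View pics/side0.png

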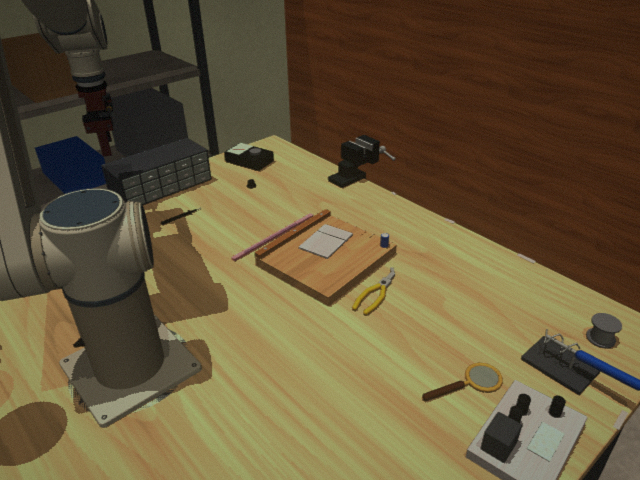

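The scene picture shows the board around (318,255), the fence at its right (365,245), the panel at about (330,254) and the capacitor at (273,277). The side picture agrees. I'll enlarge the board to get corners.

```bash
python3 - <<'E'
import cv2
a=cv2.imread("pics/scene0.png")[200:310,245:415]
cv2.imwrite("pics/c1.png",cv2.resize(a,None,fx=4.7,fy=4.7,interpolation=cv2.INTER_CUBIC))
E
```

```text
(no output)
```

View pics/c1.png

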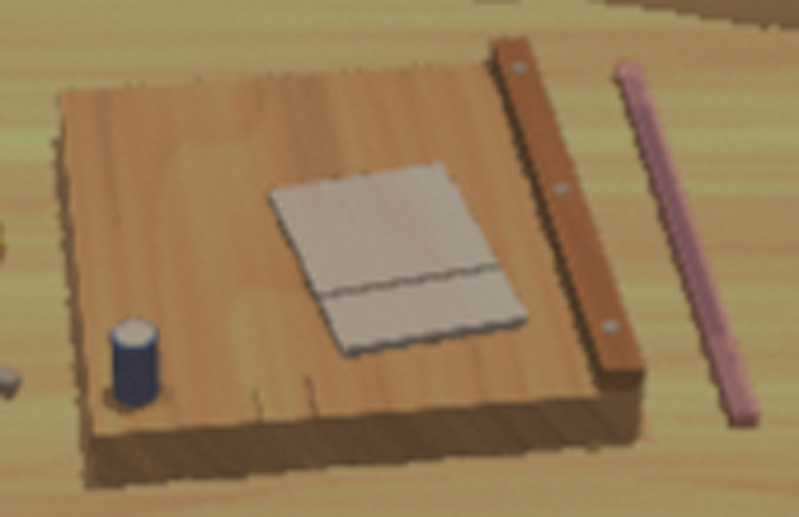

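Enlarged crop: the board's top corners are at (62,92) and (88,437), with the fence top from (493,42)/(528,38) to (608,377)/(642,370). Panel corners are (270,191), (443,164), (525,320) and (347,350); the line runs from (322,297) to (500,266). Next I fit poses to these.

```bash
cat > h.py <<'E'
import numpy as np
from scipy.optimize import least_squares
np.set_printoptions(precision=4,suppress=True)
def proj(c,P):
    M=np.linalg.inv(c["cam_to_world"]); q=np.c_[P,np.ones(len(P))]@M.T
    q=q[:,:3]*[1,-1,-1]; u=q@c["intrinsics"].T
    return u[:,:2]/u[:,2:]
def place(p,L):
    c,s=np.cos(p[2]),np.sin(p[2]); L=np.asarray(L,float)
    return np.c_[p[0]+c*L[:,0]-s*L[:,1],p[1]+s*L[:,0]+c*L[:,1],L[:,2]]
def fit(c,L,px,p0=(500,0,0)):
    r=least_squares(lambda p:(proj(c,place(p,L))-px).ravel(),p0,x_scale=[100,100,.1])
    return r.x,np.abs(r.fun).max()
def rel(b,p):   # pose of p in b
    d=np.array(p[:2])-b[:2]; c,s=np.cos(b[2]),np.sin(b[2])
    return np.array([c*d[0]+s*d[1],-s*d[0]+c*d[1],p[2]-b[2]])
BL=[(-140,-130,30),(140,-130,30),(140,120,44),(-140,120,44),(-140,100,44),(140,100,44)]
PL=[(-65,-45,36),(-65,45,36),(65,45,36),(65,-45,36),(25,-45,36),(25,45,36)]
E
python3 - <<'E'
from h import *
from workcell import optics
c=optics.calibration("scene")
t=lambda a:np.array(a)/4.7+[245,200]
b,e=fit(c,BL,t([(62,92),(88,437),(642,370),(528,38),(493,42),(608,377)]));print(b,e)
p,e=fit(c,PL,t([(270,191),(443,164),(525,320),(347,350),(322,297),(500,266)]));print(p,e,rel(b,p))
k,e=fit(c,[(0,0,64)],t([(134,331)]));print("cap",rel(b,k))
k,e=fit(c,[(0,0,9)],t([(743,415)]));print("tube end",rel(b,k))
E
```

```text
[551.3379   7.5976   0.124 ] 1.261960970600171
[576.2803  34.0023   0.278 ] 0.9145417579538275 [28.0157 23.1183  0.154 ]
cap [ 110.1332 -107.611    -0.124 ]
tube end [134.5445 169.6735  -0.124 ]
```

```bash
cat >> h.py <<'E'
from scipy.spatial.transform import Rotation as Ro
B=np.array([551.34,7.60,.124])
def go(x,y,z,yaw):
    """board-frame target of TCP (mm), tool y axis at angle yaw to board x; prints jog translation, turn"""
    from workcell import get_obs
    o=get_obs(); R=Ro.from_rotvec(o["orientation"])
    w=place(B,[(x,y,z)])[0]; a=B[2]+yaw
    T=Ro.from_matrix(np.array([[np.sin(a),np.cos(a),0],[-np.cos(a),np.sin(a),0],[0,0,-1]]).T.T)
    print("trans",R.inv().apply(w-o["ee_pos"]),"rot",(R.inv()*T).as_rotvec(),"world",w)
def state():
    from workcell import get_obs
    o=get_obs(); R=Ro.from_rotvec(o["orientation"]).as_matrix()
    e=o["ee_pos"]; print("t",o["t"],"board",rel(B,[e[0],e[1],np.arctan2(R[1,1],R[0,1])]),"z",e[2],"F",o["ft_force"],"w",o["width"],"zaxis",R[:,2])
E
python3 -c "
from h import *
state(); go(32,-60,150,0)"
```

```text
t 0.1 board [-226.5786  596.0285    1.03  ] z 221.97293211241103 F [-0.2189  0.2781 -0.4729] w 88.11526693240921 zaxis [-0.0006 -0.0013 -1.    ]Traceback (most recent call last):
  File "<string>", line 3, in <module>
    state(); go(32,-60,150,0)
             ~~^^^^^^^^^^^^^^
  File "h.py", line 26, in go
    T=Ro.from_matrix(np.array([[np.sin(a),np.cos(a),0],[-np.cos(a),np.sin(a),0],[0,0,-1]]).T.T)
  File "scipy/spatial/transform/_rotation.pyx", line 1143, in scipy.spatial.transform._rotation.Rotation.from_matrix
ValueError: Non-positive determinant (left-handed or null coordinate frame) in rotation matrix 0: [[ 0.1237  0.9923  0.    ]
 [-0.9923  0.1237  0.    ]
 [ 0.      0.     -1.    ]].
```

```bash
python3 - <<'E'
s=open('h.py').read()
s=s.replace("np.array([[np.sin(a),np.cos(a),0],[-np.cos(a),np.sin(a),0],[0,0,-1]]).T.T","np.array([[-np.sin(a),np.cos(a),0],[np.cos(a),np.sin(a),0],[0,0,-1]])")
open('h.py','w').write(s)
E
python3 -c "
from h import *
go(32,-65,150,0)"
```

```text
trans [-561.9709 -433.5006   72.5783] rot [-0.0013  0.0007  1.03  ] world [591.1337 -52.9431 150.    ]
```

```bash
python3 -m jog '{"delta_rot":[[0,0,0],[0,0,0],[0,0,0],[0,0,0],[0,0,0]],"translation":[[-37,-29,0],[-75,-58,0],[-112,-87,0],[-150,-116,0],[-187,-144,0]],"hand":[0.6,0.6,0.6,0.6,0.6]}'
python3 -m jog '{"delta_rot":[[0,0,0],[0,0,0],[0,0,0],[0,0,0],[0,0,0]],"translation":[[-37,-29,0],[-75,-58,0],[-112,-87,0],[-150,-116,0],[-187,-144,0]],"hand":[0.6,0.6,0.6,0.6,0.6]}'
python3 -c "
from h import *
state();go(32,-65,150,0)"
```

```text
t: 0.6
ee_pos: [366.0, 362.2, 222.5]
orientation: [-0.649, -3.074, 0.001]
ft_force: [0.7, 0.4, 0.4]
width: 70.5
t: 1.1
ee_pos: [478.8, 154.8, 222.6]
orientation: [-0.65, -3.073, 0.0]
ft_force: [0.1, 0.5, -0.8]
width: 70.2
t 1.1 board [-53.7735 155.0126   1.0299] z 222.61343646702846 F [ 0.1045  0.5466 -0.8201] w 70.22786820833338 zaxis [-0.0002 -0.     -1.    ]
trans [-186.8207 -144.4383   72.6014] rot [-0.0002 -0.0001  1.0299] world [591.1337 -52.9431 150.    ]
```

```bash
python3 -m jog '{"delta_rot":[[0,0,0.14],[0,0,0.28],[0,0,0.42],[0,0,0.56],[0,0,0.7]],"translation":[[-37,-29,0],[-75,-58,0],[-112,-87,0],[-150,-116,0],[-187,-144,0]],"hand":[0.6,0.6,0.6,0.6,0.6]}'
python3 -m jog '{"delta_rot":[[0,0,0.14],[0,0,0.28],[0,0,0.33],[0,0,0.33],[0,0,0.33]],"translation":[[0,0,20],[0,0,40],[0,0,60],[0,0,72],[0,0,72]],"hand":[0.6,0.6,0.6,0.6,0.6]}'
python3 - <<'E'
from h import *
from workcell import optics
import cv2
state();go(32,-65,80,0)
c=optics.calibration("wrist");print(c); cv2.imwrite("pics/w1.png",optics.get_image("wrist")[:,:,::-1])
E
```

```text
t: 1.6
ee_pos: [591.5, -52.7, 222.4]
orientation: [-1.672, -2.659, 0.0]
ft_force: [1.2, 0.2, -0.4]
width: 70.2
t: 2.1
ee_pos: [589.7, -50.5, 148.8]
orientation: [-2.076, -2.354, 0.003]
ft_force: [-0.3, 0.6, 0.8]
width: 70.5
t 2.1 board [ 30.8887 -62.3708   0.0017] z 148.783300757276 F [-0.2804  0.5835  0.8078] w 70.54401383660378 zaxis [-0.0038  0.0004 -1.    ]
trans [-2.6895  1.3597 68.7765] rot [-0.0037 -0.0008  0.0017] world [591.1337 -52.9431  80.    ]
{'intrinsics': array([[361.8469,   0.    , 313.9866],
       [  0.    , 361.8469, 235.4112],
       [  0.    ,   0.    ,   1.    ]]), 'cam_to_world': array([[  0.9922,  -0.1215,  -0.0273, 581.8015],
       [  0.1245,   0.963 ,   0.2389,  14.0507],
       [ -0.0028,  -0.2405,   0.9706, 312.0442],
       [  0.    ,   0.    ,   0.    ,   1.    ]])}
```

View pics/w1.png

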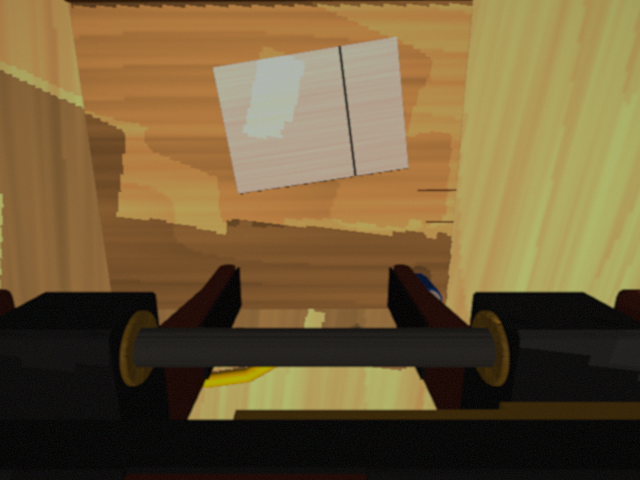

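The wrist view shows the panel corners at (240,193), (214,68), (396,38) and (408,167), and the line from (340,46) to (355,175). The board's far edge runs from (472,5) to (453,210), the fence foot is along row 4 and the capacitor is at (428,285), beside the front finger.

```bash
python3 - <<'E'
from h import *
from workcell import optics
c=optics.calibration("wrist")
p,e=fit(c,PL,np.array([(240,193),(214,68),(396,38),(408,167),(355,175),(340,46)]));print(p,e,rel(B,p))
ray=lambda u,z:fit(c,[(0,0,z)],np.array([u]))[0]
for u in [(472,5),(462,110),(453,210),(72,5),(270,4)]: print(u,rel(B,ray(u,30))[:2])
print("cap top",rel(B,ray((428,283),64)))
E
```

```text
[579.7961  32.7363   0.2767] 0.9021401732815306 [31.3465 21.4238  0.1527]
(472, 5) [141.2908  97.6665]
(462, 110) [141.2138  28.3049]
(453, 210) [141.5454 -46.8846]
(72, 5) [-137.3598   97.5407]
(270, 4) [ 0.6458 98.2224]
cap top [115.0694 -95.1876  -0.124 ]
```

```bash
python3 -m jog '{"delta_rot":[[0,0,0],[0,0,0],[0,0,0],[0,0,0],[0,0,0]],"translation":[[0,0,30],[0,0,60],[0,0,90],[0,0,105],[0,0,114]],"hand":[0.6,0.6,0.6,0.6,0.6]}'
python3 -m jog '{"delta_rot":[[0,0,0],[0,0,0]],"translation":[[0,0,0],[0,0,0]],"hand":[0.6,0.6]}'
python3 -c "
from h import *
state();go(32,-2,33,0)"
```

```text
t: 2.65
ee_pos: [591.2, -50.5, 36.3]
orientation: [-2.078, -2.355, 0.0]
ft_force: [0.6, -0.7, 0.3]
width: 70.3
t: 2.85
ee_pos: [592.1, -50.7, 37.8]
orientation: [2.078, 2.354, 0.002]
ft_force: [-0.2, 0.3, 1.2]
width: 70.4
t 2.85 board [ 33.1962 -62.8943   0.0002] z 37.82027743566339 F [-0.2182  0.338   1.1848] w 70.38315683118368 zaxis [ 0.0018 -0.0002 -1.    ]
trans [60.8964 -1.1906  4.7944] rot [0.0018 0.0004 0.0002] world [583.3417   9.5732  33.    ]
```

```bash
python3 -m jog '{"delta_rot":[[0,0,0],[0,0,0],[0,0,0]],"translation":[[0,0,3],[0,0,3],[0,0,3]],"hand":[0.6,0.6,0.6]}'
python3 -c "
from h import *
state();go(32,0,33,0)"
```

```text
t: 3.15
ee_pos: [591.4, -50.7, 34.3]
orientation: [2.079, 2.354, 0.001]
ft_force: [1.2, -0.2, -0.5]
width: 70.3
t 3.15 board [ 32.5313 -62.7745   0.    ] z 34.25082788443516 F [ 1.1614 -0.2116 -0.4982] w 70.31179031186856 zaxis [ 0.0009 -0.0001 -1.    ]
trans [62.7748 -0.5319  1.2391] rot [0.0008 0.0002 0.    ] world [583.0943  11.5578  33.    ]
```

```bash
python3 -m jog '{"delta_rot":[[0,0,0],[0,0,0],[0,0,0],[0,0,0],[0,0,0]],"translation":[[6,0,1.5],[12,0,1.5],[18,0,1.5],[22,0,1.5],[26,0,1.5]],"hand":[0.6,0.6,0.6,0.6,0.6]}'
python3 -m jog '{"delta_rot":[[0,0,0],[0,0,0],[0,0,0],[0,0,0],[0,0,0]],"translation":[[4,0,0],[8,0,0],[12,0,0],[16,0,0],[20,0,0]],"hand":[0.6,0.6,0.6,0.6,0.6]}'
python3 - <<'E'
from h import *
from workcell import optics
import cv2
state()
cv2.imwrite("pics/w2.png",optics.get_image("wrist")[:,:,::-1])
E
```

```text
t: 3.65
ee_pos: [587.7, -24.4, 32.2]
orientation: [-2.079, -2.356, 0.0]
ft_force: [0.3, -0.7, -0.3]
width: 70.4
t: 4.15
ee_pos: [585.4, -4.7, 32.2]
orientation: [2.08, 2.355, 0.0]
ft_force: [-0.7, -1.2, -0.1]
width: 70.3
t 4.15 board [ 32.2564 -16.3961  -0.0001] z 32.167336125373666 F [-0.6911 -1.1909 -0.1476] w 70.31353756745047 zaxis [ 0.0001  0.     -1.    ]
```

View pics/w2.png

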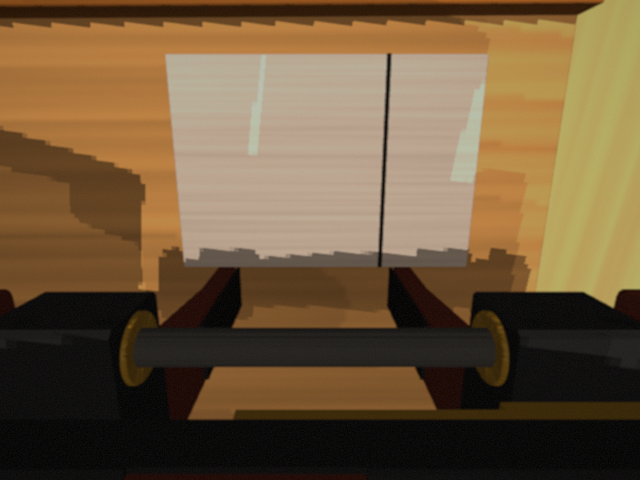

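The panel is now square to the fingers, with corners at (166,55), (487,55), (467,267) and (184,267). There is still a gap to the fence foot at about row 20. I keep pushing.

```bash
python3 -m jog '{"delta_rot":[[0,0,0],[0,0,0],[0,0,0],[0,0,0],[0,0,0]],"translation":[[3,0,0],[6,0,0],[9,0,0],[12,0,0],[12,0,0]],"hand":[0.6,0.6,0.6,0.6,0.6]}'
python3 -m jog '{"delta_rot":[[0,0,0],[0,0,0],[0,0,0]],"translation":[[1,0,0],[2,0,0],[2,0,0]],"hand":[0.6,0.6,0.6]}'
python3 - <<'E'
from h import *
from workcell import optics
state()
c=optics.calibration("wrist")
import cv2
cv2.imwrite("pics/w3.png",optics.get_image("wrist")[:,:,::-1])
E
```

```text
t: 4.7
ee_pos: [583.9, 7.3, 32.2]
orientation: [-2.079, -2.355, -0.0]
ft_force: [-0.6, 0.1, -0.4]
width: 70.0
t: 5.0
ee_pos: [583.7, 8.9, 32.2]
orientation: [-2.08, -2.355, -0.0]
ft_force: [-0.9, 0.2, 0.6]
width: 70.2
t 5.0 board [32.2395 -2.6689 -0.0001] z 32.18942853647759 F [-0.8912  0.2101  0.5768] w 70.1911688529457 zaxis [-0.  0. -1.]
```

View pics/w3.png

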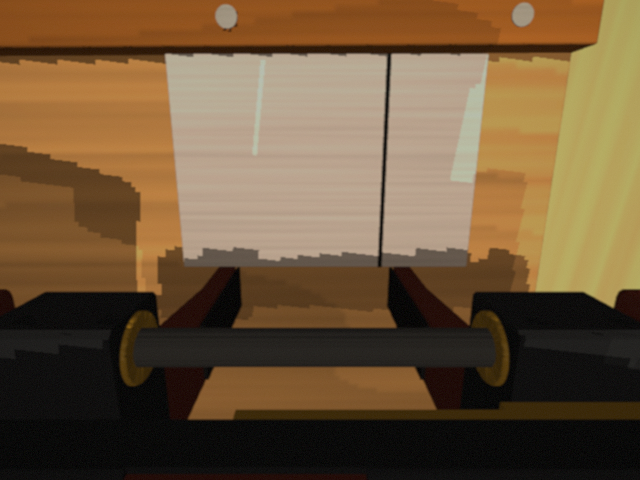

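The panel's left side (row 53) nearly meets the fence foot (about row 55). I push in 1 mm steps until the force rises.

```bash
python3 -m jog '{"delta_rot":[[0,0,0],[0,0,0],[0,0,0]],"translation":[[1,0,0],[1,0,0],[1,0,0]],"hand":[0.6,0.6,0.6]}'
python3 -m jog '{"delta_rot":[[0,0,0],[0,0,0],[0,0,0]],"translation":[[1,0,0],[1,0,0],[1,0,0]],"hand":[0.6,0.6,0.6]}'
python3 -m jog '{"delta_rot":[[0,0,0],[0,0,0],[0,0,0]],"translation":[[1,0,0],[1,0,0],[1,0,0]],"hand":[0.6,0.6,0.6]}'
python3 -c "
from h import *
state()"
```

```text
t: 5.35
ee_pos: [583.7, 9.7, 32.2]
orientation: [2.079, 2.355, 0.0]
ft_force: [0.9, -2.0, 0.1]
width: 70.0
t: 5.65
ee_pos: [584.0, 10.0, 32.3]
orientation: [2.077, 2.355, -0.0]
ft_force: [1.4, -6.8, -0.9]
width: 70.0
t: 5.95
ee_pos: [584.0, 10.2, 32.4]
orientation: [2.076, 2.354, -0.001]
ft_force: [3.2, -11.6, 0.1]
width: 70.2
t 5.95 board [32.7472 -1.5052  0.0013] z 32.35904732189477 F [  3.2046 -11.6476   0.1163] w 70.2030851521439 zaxis [ 0.0014 -0.0022 -1.    ]
```

```bash
cat >> h.py <<'E'
B=place(B,[(1.3,-1.8,0)])[0]*[1,1,0]+[0,0,.124]
E
python3 -m jog '{"delta_rot":[[0,0,0],[0,0,0],[0,0,0],[0,0,0],[0,0,0]],"translation":[[-7,0,0],[-18,0,0],[-25,0,-25],[-25,0,-60],[-25,0,-70]],"hand":[0.6,0.6,0.6,0.6,0.6]}'
python3 - <<'E'
from h import *
from workcell import optics
import cv2
state()
c=optics.calibration("wrist"); im=optics.get_image("wrist"); cv2.imwrite("pics/w4.png",im[:,:,::-1])
go(-70,50,100,-np.pi/2)
E
```

```text
t: 6.45
ee_pos: [588.1, -13.5, 105.0]
orientation: [2.079, 2.352, 0.004]
ft_force: [0.3, -0.1, -0.0]
width: 70.4
t 6.45 board [ 32.5595 -23.6931  -0.0009] z 105.0179084104187 F [ 0.3422 -0.1469 -0.0333] w 70.3573078076852 zaxis [ 0.0041  0.0002 -1.    ]
trans [  73.4843 -102.8506    4.8137] rot [ 0.0042 -0.0034  1.5702] world [477.206   46.9329 100.    ]
```

View pics/w4.png

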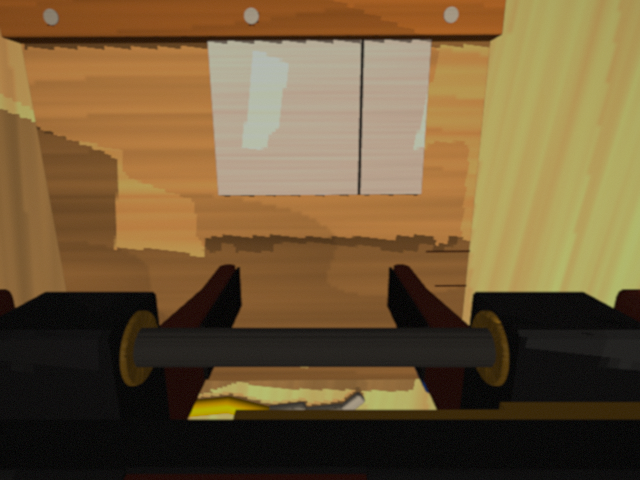

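The panel lies flush, with corners at (218,195), (208,40), (431,40) and (422,195) and the line from (362,40) to (359,194). The far edge runs from (491,45) to (470,240).

```bash
python3 - <<'E'
from h import *
from workcell import optics
c=optics.calibration("wrist")
p,e=fit(c,PL,np.array([(218,195),(208,40),(431,40),(422,195),(359,194),(362,40)]));print(p,e,rel(B,p))
ray=lambda u,z:fit(c,[(0,0,z)],np.array([u]))[0]
for u in [(491,45),(470,240)]: print(u,rel(B,ray(u,30))[:2])
E
python3 -m jog '{"delta_rot":[[0,0,0.14],[0,0,0.28],[0,0,0.42],[0,0,0.56],[0,0,0.7]],"translation":[[15,-21,0],[30,-42,0],[45,-63,0],[60,-84,0],[73,-103,0]],"hand":[0.13,0.13,0.13,0.13,0.13]}'
python3 -m jog '{"delta_rot":[[0,0,0.14],[0,0,0.28],[0,0,0.42],[0,0,0.56],[0,0,0.7]],"translation":[[0,0,0],[0,0,0],[0,0,0],[0,0,0],[0,0,0]],"hand":[0.13,0.13,0.13,0.13,0.13]}'
python3 -m jog '{"delta_rot":[[0,0,0.14],[0,0,0.17],[0,0,0.17],[0,0,0.17]],"translation":[[0,0,0],[0,0,0],[0,0,0],[0,0,0]],"hand":[0.13,0.13,0.13,0.13]}'
python3 -c "
from h import *
state();go(-65,50,33,-np.pi/2)"
```

```text
[582.241   66.1549   0.1263] 1.4062129120626992 [36.606  56.0834  0.0023]
(491, 45) [139.7112 100.1056]
(470, 240) [139.5436 -21.2807]
t: 7.0
ee_pos: [473.1, 47.2, 101.1]
orientation: [-2.764, -1.491, 0.003]
ft_force: [-0.2, 0.8, 0.0]
width: 50.0
t: 7.5
ee_pos: [474.3, 46.8, 101.2]
orientation: [-3.108, -0.453, 0.003]
ft_force: [0.7, -0.8, -0.7]
width: 49.8
t: 7.9
ee_pos: [474.8, 46.7, 101.8]
orientation: [-3.135, -0.2, 0.001]
ft_force: [0.4, -0.4, -0.8]
width: 49.4
t 7.9 board [-72.3741  50.1108  -1.5673] z 101.79144887732019 F [ 0.3922 -0.4284 -0.7556] w 49.35112955736518 zaxis [-0.0007 -0.     -1.    ]
trans [ 7.424   0.1427 68.786 ] rot [-0.0001  0.0007  0.0035] world [482.1676  47.5513  33.    ]
```

```bash
python3 -m jog '{"delta_rot":[[0,0,0.0035],[0,0,0.0035],[0,0,0.0035],[0,0,0.0035],[0,0,0.0035]],"translation":[[7,0,25],[7,0,45],[7,0,60],[7,0,67],[7,0,67]],"hand":[0.13,0.13,0.13,0.13,0.13]}'
python3 -m jog '{"delta_rot":[[0,0,0],[0,0,0]],"translation":[[0,0,0],[0,0,0]],"hand":[0.13,0.13]}'
python3 -c "
from h import *
state();go(-40,50,33,-np.pi/2)"
```

```text
t: 8.4
ee_pos: [481.4, 47.6, 34.4]
orientation: [3.136, 0.192, -0.003]
ft_force: [-0.7, 0.5, 0.4]
width: 49.3
t: 8.6
ee_pos: [482.6, 47.7, 35.9]
orientation: [-3.136, -0.191, -0.002]
ft_force: [0.0, -0.1, 0.6]
width: 49.6
t 8.6 board [-64.526   50.0639  -1.5731] z 35.8728494137037 F [ 0.0426 -0.1033  0.5587] w 49.64533336078982 zaxis [ 0.0013  0.0001 -1.    ]
trans [24.5224  0.0065  2.904 ] rot [ 0.0001 -0.0013 -0.0023] world [506.9756  50.6434  33.    ]
```

```bash
python3 -m jog '{"delta_rot":[[0,0,0],[0,0,0],[0,0,0],[0,0,0],[0,0,0]],"translation":[[2,0,2],[6,0,3],[12,0,3],[18,0,3],[24,0,3]],"hand":[0.13,0.13,0.13,0.13,0.13]}'
python3 -m jog '{"delta_rot":[[0,0,0],[0,0,0],[0,0,0],[0,0,0],[0,0,0]],"translation":[[4,0,0],[8,0,0],[12,0,0],[16,0,0],[20,0,0]],"hand":[0.13,0.13,0.13,0.13,0.13]}'
python3 -c "
from h import *
state();go(36,50,32.5,-np.pi/2)"
```

```text
t: 9.1
ee_pos: [506.7, 50.6, 32.3]
orientation: [3.136, 0.191, 0.001]
ft_force: [-0.4, 0.3, 0.4]
width: 49.5
t: 9.6
ee_pos: [526.3, 53.0, 32.1]
orientation: [-3.136, -0.19, -0.001]
ft_force: [-0.5, -0.5, -0.3]
width: 49.5
t 9.6 board [-20.5231  49.9696  -1.5735] z 32.11944663403219 F [-0.486  -0.5482 -0.3389] w 49.52056254681614 zaxis [ 0.0004  0.     -1.    ]
trans [56.523  -0.1833 -0.3553] rot [ 0.     -0.0004 -0.0027] world [582.3921  60.0433  32.5   ]
```

```bash
python3 -m jog '{"delta_rot":[[0,0,0],[0,0,0],[0,0,0],[0,0,0],[0,0,0]],"translation":[[5,0,0],[10,0,0],[15,0,0],[20,0,0],[25,0,0]],"hand":[0.13,0.13,0.13,0.13,0.13]}'
python3 -m jog '{"delta_rot":[[0,0,0],[0,0,0],[0,0,0],[0,0,0],[0,0,0]],"translation":[[5,0,0],[10,0,0],[15,0,0],[20,0,0],[24,0,0]],"hand":[0.13,0.13,0.13,0.13,0.13]}'
python3 - <<'E'
from h import *
from workcell import optics
import cv2
state()
cv2.imwrite("pics/w5.png",optics.get_image("wrist")[:,:,::-1])
E
```

```text
t: 10.1
ee_pos: [551.0, 56.0, 32.2]
orientation: [3.136, 0.19, -0.0]
ft_force: [-1.4, -0.1, -0.8]
width: 49.5
t: 10.6
ee_pos: [574.9, 59.0, 32.2]
orientation: [3.136, 0.19, 0.0]
ft_force: [-1.1, -0.6, -1.2]
width: 49.3
t 10.6 board [28.479  49.8497 -1.5735] z 32.1914924252688 F [-1.0989 -0.614  -1.1799] w 49.281957955139305 zaxis [ 0.0003  0.     -1.    ]
```

View pics/w5.png

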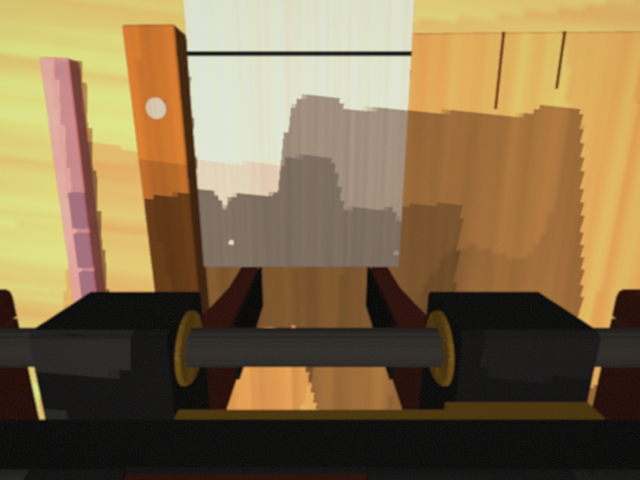

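The line is at row 53, from (188,53) to (411,53). The board's far edge is at row 33, visible right of the panel from (415,33) to (638,32). The fence side stays flush.

```bash
python3 - <<'E'
from h import *
from workcell import optics
c=optics.calibration("wrist")
ray=lambda u,z:rel(B,fit(c,[(0,0,z)],np.array([u]))[0])[:2]
print("line",ray((188,53),36),ray((411,53),36),"edge",ray((420,33),30),ray((638,32),30),"rear",ray((203,266),36),ray((399,266),36))
for r in (30,33,36):print(ray((299,r),36))
E
```

```text
line [130.8242 100.1119] [130.5097  10.0231] edge [139.4599   5.2733] [139.521  -84.9707] rear [ 40.3331 101.0098] [39.9983 10.1117]
[139.0634  55.1607]
[137.9814  55.1753]
[136.8955  55.1899]
```

```bash
python3 -m jog '{"delta_rot":[[0,0,0],[0,0,0],[0,0,0],[0,0,0],[0,0,0]],"translation":[[2,0,0],[4,0,0],[6,0,0],[8,0,0],[8,0,0]],"hand":[0.13,0.13,0.13,0.13,0.13]}'
python3 - <<'E'
from h import *
from workcell import optics
import cv2
state()
im=optics.get_image("wrist")[:,:,::-1]; s=optics.get_image("scene")[200:310,245:415,::-1]
a=cv2.resize(im[0:100,160:480],(800,250),interpolation=cv2.INTER_CUBIC)
b=cv2.resize(s,(540,349),interpolation=cv2.INTER_CUBIC); b=cv2.copyMakeBorder(b,0,0,0,260,0)
cv2.imwrite("pics/w6.png",np.vstack([a,b]))
E
```

```text
t: 11.15
ee_pos: [583.0, 59.9, 32.2]
orientation: [-3.136, -0.19, -0.002]
ft_force: [-0.3, -0.9, -0.5]
width: 49.5
t 11.15 board [36.5702 49.8026 -1.5735] z 32.22844560853502 F [-0.2521 -0.8759 -0.5428] w 49.49311564762704 zaxis [ 0.001   0.0001 -1.    ]
```

View pics/w6.png

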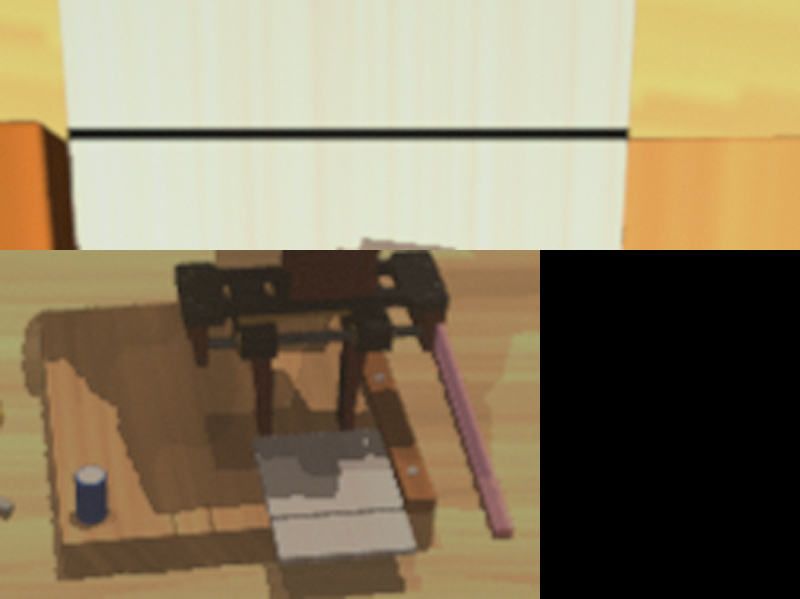

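Line at wrist row 53.2, board edge at row 55. In the scene view the line meets the edge at the panel's right side.

```bash
python3 - <<'E'
from h import *
from workcell import optics
c=optics.calibration("wrist")
ray=lambda u,z:rel(B,fit(c,[(0,0,z)],np.array([u]))[0])[:2]
print("line",ray((188,53.5),36),ray((411,53),36),"edge",ray((420,55),30),ray((475,54.5),30))
print("side: panel left",ray((189,57),36),"fence top inner",ray((177,50),44))
E
```

```text
line [137.9136 100.1   ] [137.7825  10.0174] edge [138.3713   4.7131] [138.4827 -18.35  ]
side: panel left [136.6141  99.808 ] fence top inner [137.3215 101.6617]
```

```bash
python3 -m jog '{"delta_rot":[[0,0,0],[0,0,0],[0,0,0],[0,0,0],[0,0,0]],"translation":[[0.5,0,0],[0.5,0,0],[-6,0,0],[-16,0,0],[-26,0,-10]],"hand":[0.13,0.13,0.13,0.13,0.13]}'
python3 -m jog '{"delta_rot":[[0,0,0],[0,0,0],[0,0,0],[0,0,0],[0,0,0]],"translation":[[0,0,-20],[0,0,-45],[0,0,-70],[0,0,-80],[0,0,-80]],"hand":[0.13,0.13,0.13,0.13,0.13]}'
python3 -m jog '{"delta_rot":[[0,0,0],[0,0,0],[0,0,0]],"translation":[[0,0,0],[0,0,0],[0,0,0]],"hand":[0.13,0.13,0.13]}'
python3 - <<'E'
from h import *
from workcell import optics
import cv2
state()
cv2.imwrite("pics/w7.png",optics.get_image("wrist")[:,:,::-1])
E
```

```text
t: 11.75
ee_pos: [554.3, 56.5, 41.4]
orientation: [3.136, 0.19, -0.005]
ft_force: [0.2, 0.2, -0.7]
width: 49.9
t: 12.25
ee_pos: [557.1, 56.7, 123.9]
orientation: [-3.136, -0.19, -0.005]
ft_force: [0.6, -1.0, 0.7]
width: 49.6
t: 12.55
ee_pos: [555.8, 56.6, 121.0]
orientation: [3.136, 0.19, -0.003]
ft_force: [0.2, 0.1, -0.3]
width: 49.2
t 12.55 board [ 9.1591 49.9178 -1.5735] z 121.0320248741451 F [ 0.1922  0.0826 -0.2636] w 49.164438210033545 zaxis [-0.0021 -0.0002 -1.    ]
```

View pics/w7.png

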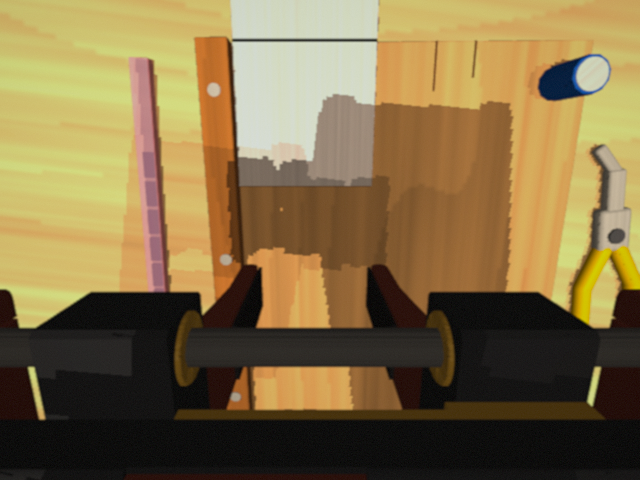

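The line (row 40, columns 233–377) coincides with the board edge (row 41). The panel side is against the fence, and the capacitor, pliers and tube are in place.

```bash
python3 - <<'E'
from h import *
from workcell import optics,ctrl
c=optics.calibration("wrist")
ray=lambda u,z:rel(B,fit(c,[(0,0,z)],np.array([u]))[0])[:2]
print("line",ray((233,40),36),ray((377,40),36),"edge",ray((385,41),30),ray((480,41),30))
print("left side",ray((239,185),36),"right",ray((372,185),36))
state(); print(ctrl.close_job())
E
```

```text
line [138.3783  99.6546] [138.0634   9.9382] edge [138.9991   3.8516] [138.7862 -56.8127]
left side [ 48.4043 100.7492] right [48.078   9.8838]
t 12.6 board [ 9.2833 49.9331 -1.5735] z 121.14878578001918 F [ 0.0784  0.4798 -0.808 ] w 49.53385938190115 zaxis [-0.0019 -0.0001 -1.    ]
the job is handed in; nothing more can be done
None
```

I pushed the panel flush against the fence and slid it out to the board's far edge, then handed the job in at about 12.6 s of the 51 s allowed. No verdict is reported.

- **How:** I pushed it sideways with two open fingertips until the fence pushed back with about 12 N, which also squared it up. Then I pushed it outwards from behind with the fingers about 50 mm apart, backed off and raised the hand clear.
- **Line:** in the last wrist picture the scribed line sits about 0.6–0.9 mm short of the far edge, against an allowed 4 mm.
- **Fence:** the panel's left side is within about 1 mm of the fence. From the same picture, its tilt relative to the board works out at under 0.015 rad.
- **Bystanders:** the capacitor, pliers and chip tube look undisturbed in the last wrist picture. I did not look at the magnifier, probe or knob again after the start, but the arm only worked low over the board.
- **Disagreement:** my first estimate of the board's position, from the scene camera, was about 1.5–2 mm off the wrist camera's. I corrected it using the wrist view and the fence contact, and judged the final position by comparing line and edge directly in the wrist view.

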